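# Unload a tested driver board from a sloping clamp jig

## Robot

A 6-joint arm with a two-finger parallel gripper is mounted at the origin on the work surface. World frame = base frame: x ahead of the robot, y to its left, z up, the work surface at z = 0. Lengths are in m, angles in rad, forces in N, time in s.
With the tool pointing down it reaches from about 0.375 to 0.975 m from the base axis. Payload 3.8 kg.
Tool frame: the origin (TCP) lies at the very end of the fingers, on their centre line; the grasp point (between the pads) lies bot.hold_point_z behind it (bot.hold_point_z is the distance from the TCP to the grasp point, in m); z points along the fingers, y is the line along which they close (so a half turn about z gives the same grasp; the last joint's range is limited). The gripper opens to 85 mm and grips with 20 to 120 N. Pads are 22 mm wide; open, the fingers measure 114 mm over their backs; the gripper's body (76 mm by 85 mm) begins 54 mm behind the grasp point. The pads swing forward as they close: fully open they stand 13 mm farther back than shut.
Start: joints at [-1.352, 0.264, 1.604, -0, 1.274, -0.037], TCP at [0.171, -0.653, 0.197] pointing down, gripper open.
Joint ranges: [-2.63, 2.63], [-0.94, 2.18], [0.31, 2.57], [-1.31, 4.45], [0, 2.66], [-2.55, 2.55]. Speed limits (rad/s): [2.57, 2.57, 3.14, 3.14, 3.14, 3.14].

## Interface

Orientations are given as a rotation vector (axis times angle).
In Python, from workcell import bot, vision, job, read_state gives the robot as it stands (bot), with the cameras (vision), the readings as plain functions and the job (job).
- The arm moves only by the shell command python3 jog.py 'ROWS' [OPENING] [FORCE]. ROWS is a JSON list of rows, 1 to 5 of them, each an object with the fields trans (a list: dx, dy, dz in m), spin (a turn about the tool's z in rad); a field left out counts as zero; each row shifts and turns the commanded pose from where the row before left it, along the tool's axes as they then stand; what a row does not reach is not made up. A row lasts 1/8 s, in which the tool goes at most 0.0625 m and 0.188 rad, less where a joint would pass 70% of its speed; a pose out of reach is approached as far as the arm can. OPENING is the opening from 0.0 (shut) to 1.0 (fully open), set as the command begins (- or left out keeps the last). The fingers move at their own pace and stop on an object; FORCE is the grip in N (left out, the last holds). Time passes only in rows, so rows that do not move let the fingers close. It prints the time, the measured TCP pose, the force, the opening and the grip force at its end. Input that does not fit is refused with a message, and nothing moves.
- read_state(): the state, without advancing time (a new reading comes with each control period).
- vision.read_camera(name): name is "scene" or "top" or "wrist"; returns the picture (480x640x3 uint8, red, green, blue); there is no depth.
- vision.camera_info(name): a dict with "intrinsics" (3x3 intrinsics, pixels), "extrinsics" (4x4, takes a point from camera to world coordinates). Camera axes: x right, y down, z forward; pixel columns grow to the right and rows downward; lengths in m; the calibration is good to about 2 mm. A picture is of the moment at which its call begins: read the wrist's pose just before it. camera_info takes no time and is no camera call; for the wrist camera it gives the pose at the moment of the call.
- job.finish_job(): hands the job in; it is judged then, once.
The state is a dict: "time": time; "q": joint angles; "joint_vel": joint speeds; "joint_torque": joint torques, N m; "tool_pos": TCP position; "tcp_rot": TCP orientation; "wrist_force": force on the tool from outside, world axes, zero at the start; "torque": the same for the moment, N m; "width": opening from 0.0 (shut) to 1.0 (fully open); "grip_force": force on a finger pad.
Only numpy, scipy, OpenCV 4.12 (cv2) and the standard library are available. Lean on these libraries where they do the work, as an engineer would, in place of code of your own. Each camera call takes 0.05 s, during which the arm holds its last target. There are 200 camera calls.

## Task

Take the tested driver board out of the clamp jig: first turn the knob of the bias box that feeds it until its pointer stands at the zero mark, then draw the lock pin out of the strap and hang it fully home in the keeper notch on the jig's side. Swing the strap right back to its stop, lift the board out and set it down (no dropping) flat, heat sink up, in the empty tray. Leave the other things on the bench where they are.

Things in the scene. Friction and masses are not known exactly. Their poses are not given: they have to be found in the camera images.
- jig: Grey sloping test stand, fixed. Origin: centre of its underside; z up, x level, pointing uphill (away from its low front), y to the left as seen from its front. Its black deck (200 mm along the slope, 240 mm wide) rises at 30 degrees from the front edge (45 mm high) to the back (145 mm); the deck's centre is 95 mm above the origin.
- nest (a point): Middle of the deck, where the board's underside rests (6 mm above the deck on a brown block). Axes of the deck: x uphill along the slope, y level across, z square out of the deck, leaning 30 degrees from vertical towards the jig's front; bore, pivot and notch share them. Low guide blocks (tops 12 mm above the deck) locate the board's edges; it lifts out along z.
- bore (a point): Mouth of the pin's bore, on the strap's top face, 39 mm above the deck and 75 mm to the -y side of the nest. The bore is 12 mm wide and runs down along -z through the 8 mm strap and a 30 mm bored boss. Axes of the deck.
- notch (a point): The pin's seat in the keeper notch, on the top face of a steel plate (6 mm thick, 46 mm along x) that stands out from the jig's -y side flush with the deck, 148 mm from the nest. The notch is 14 mm wide in x, open above and below and at the plate's outer edge, 22 mm farther to -y; its closed end is 7 mm from this point towards +y. Axes of the deck.
- pin: Steel lock pin, 50 g: shank 10 mm diameter, 36 mm long; collar 24 mm diameter, 4 mm thick; dark knurled round knob 20 mm diameter, 26 mm high. Origin: centre of the collar's underside; z towards the knob (shank from z = -36 mm, knob from 4 to 30 mm). It starts in the bore, collar on the strap; parked, the shank is in the notch, collar on the plate. Both hold it square to the deck.
- strap (a joint): Swing of the aluminium clamp strap (28 mm wide, 8 mm thick) that crosses above the board, in rad about the deck's z at pivot: 0 = over the board, where the pin locks it; grows as its free end swings uphill; stop at 1.65. A stiff hinge (0.1 N m of friction): it stays where left.
- pivot (a point): Centre of the strap's pivot, at the level of the strap's top face, 85 mm to the +y side of the nest and 39 mm above the deck. Axes of the deck.
- post (a point): Foot of the strap's upright steel grip post (16 mm diameter, 30 mm high, along the deck's z), on the strap's top face 100 mm from the pivot and 60 mm from the pin; moves with the strap.
- board: Driver board to unload, 0.1 kg: blue circuit board 64 (x) x 76 (y) x 3 mm with a finned aluminium heat sink in the middle, 32 (x) x 40 (y) mm, from z = 3 to 23 mm. Headers and a socket 8 mm high along its two x edges; beside the heat sink towards +y and -y only flat chips. Origin: centre of the underside; z towards the heat sink. In the nest its axes are the deck's.
- biasbox: Cream console with a dark sloping panel (35 degrees, low edge to its front, -x), 145 x 150 mm, up to 112 mm high, fixed. Origin: centre of the underside below the panel's middle; z up, x away from its front.
- bias (a joint): Angle of the bias knob in rad: 0 = its white pointer line stands at the zero mark (the long broad white mark straight uphill on the panel, the others are short and thin); positive = turned counter-clockwise seen from above the panel. Turns freely both ways (stops at 2.5 either side), 0.04 N m of friction, stays where left.
- bias_grip (a point): On the knob's axis at the top of its black bar grip (38 mm long, 12 mm wide, 18 mm deep, standing on a 44 mm diameter skirt). Axes turn with the knob: x along the bar towards the pointer's end, z out along the knob's axis, which leans 35 degrees from vertical towards the box's front.
- tray: Empty dark open tray, 150 x 160 mm, 30 mm high, walls 4 mm, fixed. Origin: centre of its underside; z up.
- tray_in (a point): Centre of the tray's inner floor (4 mm above the bench), axes of the tray.
- spool: Bystander, loose: upright solder spool, 54 mm diameter, 42 mm high. Origin under its centre.
- breadboard: Bystander, loose: white breadboard 56 x 84 mm, 14 mm high. Origin under its centre.
- devboard: Bystander, loose: blue development board 54 x 102 mm without heat sink, lying on the bench. Origin under its centre.
- pod: Bystander, loose: cream logic-probe pod 115 x 75 x 22 mm. Origin under its centre.
- meter: Bystander, loose: dark multimeter 150 x 75 x 40 mm lying on its back. Origin under its centre.
- driver: Bystander, loose: screwdriver 160 mm long lying on the bench between the robot and the jig. Origin under its middle.

How it is judged:
By the outcome, as a careful person would: the job done as asked, in the order asked, and still so for the second after the job is handed in, with the robot touching nothing.
It also fails if it takes over 72 s, if anything falls off the work surface, if the arm or the gripper's body presses on something with over 40 N, if the wrist force passes 120 N, or if a joint passes its speed limit or range.

## Working session

There is one attempt and no reset: what is moved stays moved. The work goes in short steps, Python scripts to look and compute and a shell command to move; the robot and the scene stay as the last step left them, time stands still between calls to the robot, and variables do not carry over. Pictures are saved under pics/ and viewed, at most 10 in all, crops included, and the job is handed in when it is done.

```bash
ls; mkdir -p pics
python3 - <<'E'
from workcell import bot, vision, job, read_state
import cv2, numpy as np
for n in ("top","scene"):
    im=vision.read_camera(n); cv2.imwrite(f"pics/{n}0.png",im[:,:,::-1])
    i=vision.camera_info(n); print(n,np.round(i["intrinsics"],1).tolist(),np.round(i["extrinsics"],3).tolist())
s=read_state(); print(s["time"],s["tool_pos"],s["tcp_rot"],bot.hold_point_z)
E
```

```text
jog.py
pics
workcell.py
  5 jog.py
  3 workcell.py
  8 total
top [[474.0, 0.0, 315.9], [0.0, 474.0, 244.0], [0.0, 0.0, 1.0]] [[0.001, -0.993, 0.118, 0.452], [-1.0, -0.0, 0.006, -0.002], [-0.006, -0.118, -0.993, 1.183], [0.0, 0.0, 0.0, 1.0]]
scene [[549.8, 0.0, 322.5], [0.0, 549.8, 241.1], [0.0, 0.0, 1.0]] [[0.725, 0.405, -0.557, 1.132], [0.689, -0.424, 0.588, -0.601], [0.002, -0.81, -0.587, 0.701], [0.0, 0.0, 0.0, 1.0]]
0.1 [ 0.17064744 -0.65231021  0.19584556] [-3.11386021e+00 -4.00478255e-01  2.60966617e-04] 0.0187
```

View pics/top0.png

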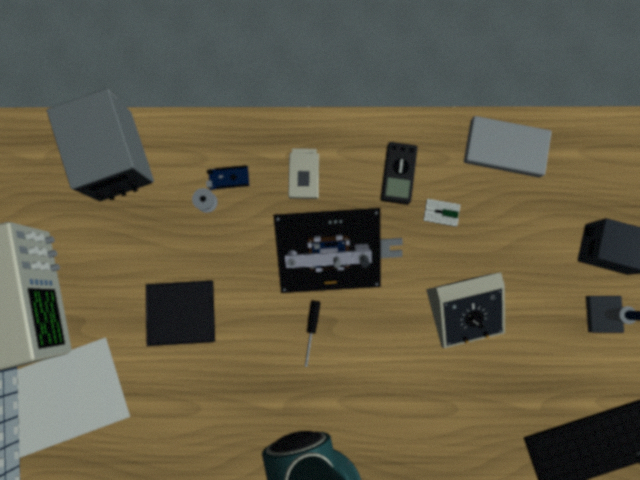

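View pics/scene0.png

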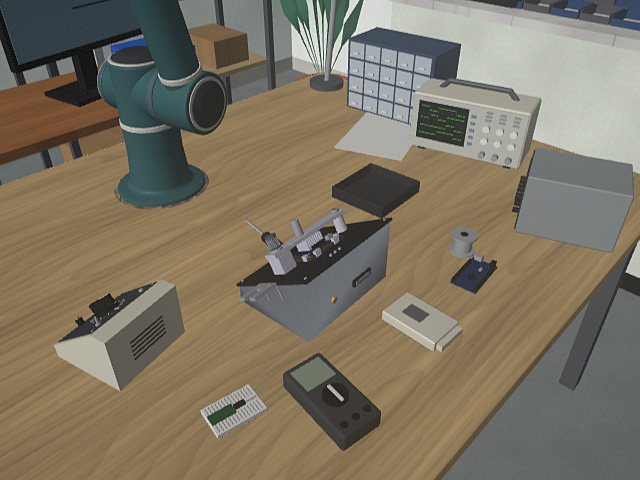

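The top view shows the jig at about (328,250), its low front towards the robot and the notch plate on the right (392,247). The bias box is at (470,310) and the tray at (180,313). In the scene view, the pin, post and strap stand on the deck around (265,240) to (340,220).

```bash
cat > h.py <<'E'
from workcell import bot, vision, job, read_state
import cv2, numpy as np
from scipy.spatial.transform import Rotation as R
def cam(n): i=vision.camera_info(n); return np.array(i["intrinsics"]),np.array(i["extrinsics"])
def plane(c,uv,p0,n=(0,0,1)):
    K,E=c; d=E[:3,:3]@np.linalg.inv(K)@np.array([uv[0],uv[1],1.]); o=E[:3,3]
    return o+d*(np.dot(np.array(p0)-o,n)/np.dot(d,n))
def proj(c,P):
    K,E=c; p=np.linalg.inv(E)@np.append(P,1.); q=K@p[:3]; return q[:2]/q[2]
E
python3 - <<'E'
from h import *
im=cv2.imread("pics/top0.png"); c=cam("top")
m=(im.max(2)<60).astype(np.uint8)
for nm,(x0,y0,x1,y1) in dict(jig=(265,195,400,300),tray=(135,270,225,355),panel=(425,265,515,355)).items():
    s=np.zeros_like(m); s[y0:y1,x0:x1]=m[y0:y1,x0:x1]
    s=cv2.morphologyEx(s,cv2.MORPH_CLOSE,np.ones((3,3)))
    k=max(cv2.findContours(s,0,2)[0],key=cv2.contourArea); h=cv2.convexHull(k)
    a=cv2.approxPolyDP(h,5,True)[:,0]; print(nm,cv2.contourArea(k),a.tolist(),np.round(cv2.minAreaRect(k)[0],1))
    for p in a:
        for z in dict(jig=(.145,.045),tray=(.03,),panel=(.112,.02))[nm]: print(p,z,np.round(plane(c,p+.0,(0,0,z)),4))
crop=np.hstack([cv2.resize(im[200:300,268:408],None,fx=4,fy=4,interpolation=3)[:, :560]])
b=cv2.resize(im[265:355,422:512],(240,240),interpolation=3); crop=np.vstack([crop,np.zeros((0,560,3),np.uint8)])
out=np.zeros((400,800,3),np.uint8); out[:,:560]=crop; out[:240,560:]=b; cv2.imwrite("pics/crop1.png",out)
K,E=cam("wrist"); s=read_state(); T=R.from_rotvec(s["tcp_rot"]).as_matrix()
print("wristcam in tool",np.round(T.T@(E[:3,3]-s["tool_pos"]),3),np.round(T.T@E[:3,:3],3).tolist(),K[0,0])
E
```

```text
jig 7958.0 [[379, 208], [378, 286], [281, 291], [274, 215]] [328.7 250.1]
[379 208] 0.145 [ 0.6562 -0.1361  0.145 ]
[379 208] 0.045 [ 0.6759 -0.149   0.045 ]
[378 286] 0.145 [ 0.4833 -0.1314  0.145 ]
[378 286] 0.045 [ 0.4863 -0.1438  0.045 ]
[281 291] 0.145 [0.4722 0.0802 0.145 ]
[281 291] 0.045 [0.4742 0.0882 0.045 ]
[274 215] 0.145 [0.6404 0.0975 0.145 ]
[274 215] 0.045 [0.6586 0.107  0.045 ]
tray 4048.5 [[212, 281], [213, 341], [147, 344], [147, 284]] [179.5 312.8]
[212 281] 0.03 [0.4985 0.2574 0.03  ]
[213 341] 0.03 [0.3551 0.2511 0.03  ]
[147 344] 0.03 [0.3478 0.4093 0.03  ]
[147 284] 0.03 [0.4911 0.4155 0.03  ]
panel 2283.5 [[500, 290], [501, 329], [448, 343], [444, 304]] [473.8 317.2]
[500 290] 0.112 [ 0.4756 -0.409   0.112 ]
[500 290] 0.02 [ 0.4776 -0.444   0.02  ]
[501 329] 0.112 [ 0.3892 -0.4074  0.112 ]
[501 329] 0.02 [ 0.3839 -0.4422  0.02  ]
[448 343] 0.112 [ 0.3585 -0.2888  0.112 ]
[448 343] 0.02 [ 0.3504 -0.3134  0.02  ]
[444 304] 0.112 [ 0.4443 -0.2826  0.112 ]
[444 304] 0.02 [ 0.4436 -0.3066  0.02  ]
wristcam in tool [ 0.078  0.001 -0.177] [[0.001, -0.953, -0.304], [1.0, 0.001, 0.001], [-0.0, -0.304, 0.953]] 354.44616862309
```

View pics/crop1.png

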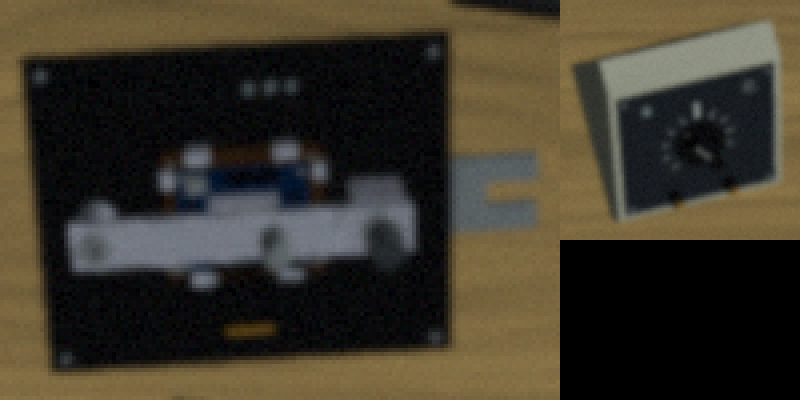

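```bash
python3 jog.py '[{"trans": [0.035, -0.047, -0.006]}, {"trans": [0.035, -0.047, -0.006]}, {"trans": [0.035, -0.047, -0.006]}, {"trans": [0.035, -0.047, -0.006]}, {"trans": [0.035, -0.047, -0.006]}]'; python3 jog.py '[{}, {}]'
python3 - <<'E'
from h import *
c=cam("wrist"); im=vision.read_camera("wrist")[:,:,::-1]; cv2.imwrite("pics/w1.png",im); np.savez("w1.npz",K=c[0],E=c[1])
print(read_state()["time"],np.round(c[1][:3,3],3))
E
```

```text
time: 0.72
tool_pos: [0.2809, -0.3794, 0.2268]
tcp_rot: [-3.115, -0.4, -0.0]
wrist_force: [0.3, -0.1, -0.1]
width: 1.001
grip_force: 0.0
time: 0.98
tool_pos: [0.2806, -0.3815, 0.227]
tcp_rot: [3.115, 0.402, -0.0]
wrist_force: [0.4, 0.6, -0.0]
width: 1.002
grip_force: 0.0
1.025 [ 0.357 -0.362  0.404]
```

View pics/w1.png

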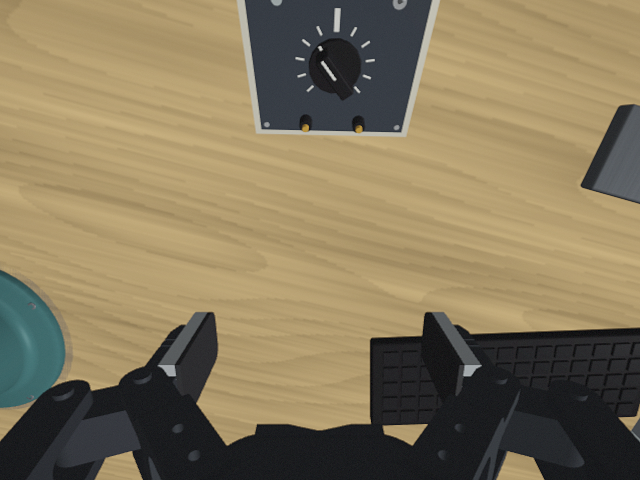

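The panel's zero mark is at (337,20). The bar grip runs from upper left (320,48) to lower right (345,97), with the white line at (322,62)–(335,80). I'll enlarge it to see which end is the pointer.

Run:
```python
from h import *
im=cv2.imread("pics/w1.png")
cv2.imwrite("pics/w1c.png",cv2.resize(im[0:140,240:440],None,fx=4,fy=4,interpolation=cv2.INTER_CUBIC))
```

```text
(no output)
```

View pics/w1c.png

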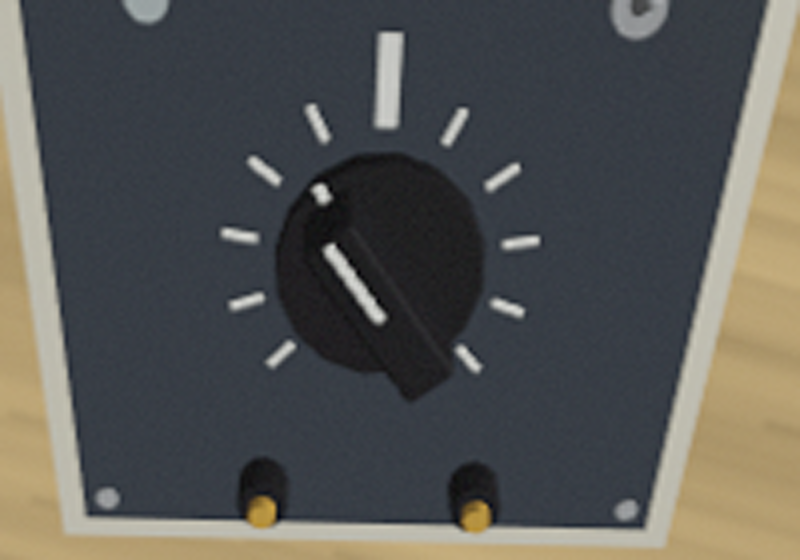

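The white dot on the skirt marks the pointer end, at upper left, so bias is about +0.6 and I need to turn it clockwise. A second wrist view will give me a baseline for triangulation.

```bash
python3 jog.py '[{"trans": [0.03, 0, 0.005]}, {"trans": [0.03, 0, 0.005]}, {"trans": [0.03, 0, 0.005]}, {}, {}]' 0.35 30
python3 - <<'E'
from h import *
c=cam("wrist"); im=vision.read_camera("wrist")[:,:,::-1]; cv2.imwrite("pics/w2.png",im); np.savez("w2.npz",K=c[0],E=c[1])
for z in (.06,.08): 
  d=np.load("w1.npz"); P=plane((d["K"],d["E"]),(335,65.5),(0,0,z)); print(P,proj(c,P))
E
```

```text
time: 1.65
tool_pos: [0.3668, -0.3595, 0.2116]
tcp_rot: [-3.115, -0.399, 0.002]
wrist_force: [0.4, -0.2, 0.0]
width: 0.353
grip_force: 0.0
[ 0.4151194  -0.36158799  0.06      ] [333.76010302 170.56118784]
[ 0.41172307 -0.36163259  0.08      ] [333.65916303 176.8127454 ]
```

View pics/w2.png

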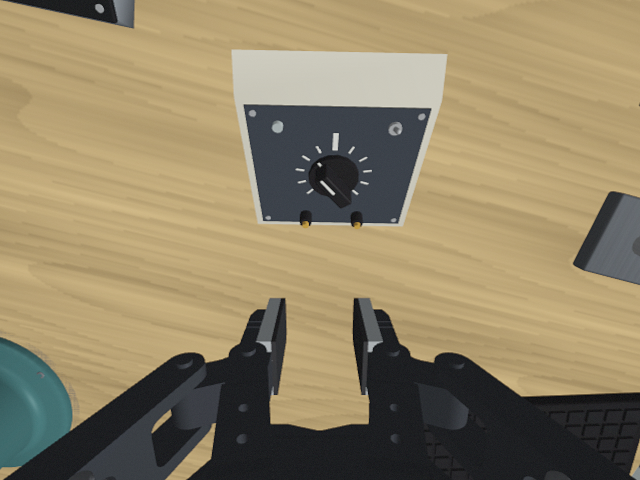

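The wrist view shows the whole panel, with the skirt centre near (333,176) and the zero mark at (335,142). I'll triangulate the ticks from the two views.

Run:
```python
from h import *
def comps(f,cx,cy,rmax):
    g=cv2.imread(f).min(2); n,l,st,ce=cv2.connectedComponentsWithStats((g>110).astype(np.uint8))
    return sorted([(float(np.degrees(np.arctan2(p[0]-cx,cy-p[1]))),p,s[4]) for p,s in zip(ce[1:],st[1:]) if np.hypot(*(p-[cx,cy]))<rmax and s[4]>2],key=lambda t:t[0])
A=comps("pics/w1.png",335,66,60);B=comps("pics/w2.png",333.7,176,45)
for a in A: print("A",round(a[0]),a[1].round(1),a[2])
for a in B: print("B",round(a[0]),a[1].round(1),a[2])
```

```text
A -131 [309.7  88. ] 21
A -123 [328.   70.4] 72
A -105 [301.2  74.9] 26
A -78 [299.3  58.4] 27
A -51 [305.3  42. ] 28
A -40 [320.  48.] 15
A -24 [319.   30.6] 29
A 2 [336.7  19.1] 149
A 28 [353.3  31.1] 30
A 54 [365.   43.9] 29
A 80 [370.   60.1] 24
A 108 [366.5  76.5] 22
A 137 [356.5  89.1] 20
B -151 [327.3 187.7] 57
B -122 [309.7 190.9] 17
B -99 [301.6 181.3] 19
B -88 [311.5 175.2] 180787
B -79 [299.6 169.4] 24
B -57 [305.7 157.7] 22
B -51 [319.1 164.3] 13
B -30 [318.4 149.3] 27
B 2 [335.1 141.4] 108
B 34 [351.2 149.7] 24
B 59 [362.8 158.8] 21
B 81 [366.9 170.8] 21
B 102 [363.7 182.5] 21
B 127 [354.8 191.9] 19
```

Run:
```python
from h import *
d1=np.load("w1.npz");d2=np.load("w2.npz");c1=(d1["K"],d1["E"]);c2=(d2["K"],d2["E"])
a=[(309.7,88),(301.2,74.9),(299.3,58.4),(305.3,42),(319,30.6),(353.3,31.1),(365,43.9),(370,60.1),(366.5,76.5),(356.5,89.1),(336.7,19.1),(320,48),(328,70.4)]
b=[(309.7,190.9),(301.6,181.3),(299.6,169.4),(305.7,157.7),(318.4,149.3),(351.2,149.7),(362.8,158.8),(366.9,170.8),(363.7,182.5),(354.8,191.9),(335.1,141.4),(319.1,164.3),(327.3,187.7)]
M=lambda c:c[0]@np.linalg.inv(c[1])[:3]
X=cv2.triangulatePoints(M(c1),M(c2),np.array(a).T,np.array(b).T);X=(X[:3]/X[3]).T
q=X[:10].mean(0);n=np.linalg.svd(X[:10]-q)[2][2];n*=np.sign(n[2]);print("n",n,"tilt",np.degrees(np.arccos(n[2])),"yaw",np.degrees(np.arctan2(-n[1],-n[0])),"z mean",q[2])
# exact 35 deg plane, yaw from zero mark; ray-cast ticks of view 1,2
for it in range(1):
  for yaw in (13.5,14.5):
    y=np.radians(yaw);t=np.radians(35);N=np.array([-np.sin(t)*np.cos(y),-np.sin(t)*np.sin(y),np.cos(t)])
    ux=np.array([np.cos(t)*np.cos(y),np.cos(t)*np.sin(y),np.sin(t)]);uy=np.cross(N,ux)
    for c,pp in ((c1,a),(c2,b)):
        P=np.array([plane(c,p,q,N) for p in pp]);L=np.c_[(P-q)@ux,(P-q)@uy]
        A=np.c_[2*L[:10],np.ones(10)];s=np.linalg.lstsq(A,(L[:10]**2).sum(1),rcond=None)[0];ce=s[:2]
        r=np.sqrt(s[2]+ce@ce);C=q+ce[0]*ux+ce[1]*uy
        an=lambda v:np.degrees(np.arctan2(v[1],v[0]))
        print(yaw,"C",C.round(4),"r",r.round(4),"zero dir",an(L[10]-ce).round(1),"dot dir",an(L[11]-ce).round(1),"dotr",np.hypot(*(L[11]-ce)),"ticks",[round(an(v-ce)) for v in L[:10]])
```

```text
n [-0.56148302 -0.13886644  0.81575298] tilt 35.338116737856964 yaw 13.89167625642564 z mean 0.07554618780925275
13.5 C [ 0.4132 -0.3609  0.0735] r 0.0295 zero dir 0.0 dot dir 43.2 dotr 0.01799562920563321 ticks [135, 108, 81, 54, 27, -27, -54, -81, -108, -135]
13.5 C [ 0.4133 -0.3611  0.0735] r 0.0294 zero dir 0.2 dot dir 50.1 dotr 0.016314789232190423 ticks [135, 108, 81, 54, 27, -27, -54, -81, -108, -135]
14.5 C [ 0.4132 -0.3609  0.0735] r 0.0295 zero dir -0.8 dot dir 42.3 dotr 0.01805377377323856 ticks [134, 107, 80, 53, 26, -28, -55, -82, -109, -136]
14.5 C [ 0.4133 -0.3611  0.0735] r 0.0294 zero dir -0.6 dot dir 49.0 dotr 0.016407741971883803 ticks [134, 107, 80, 53, 26, -28, -55, -83, -109, -136]
```

Run:
```python
from h import *
d1=np.load("w1.npz");d2=np.load("w2.npz");c1=(d1["K"],d1["E"]);c2=(d2["K"],d2["E"])
C=np.array([.41325,-.361,.0735]);y=np.radians(13.6);t=np.radians(35)
N=np.array([-np.sin(t)*np.cos(y),-np.sin(t)*np.sin(y),np.cos(t)]);ux=np.array([np.cos(t)*np.cos(y),np.cos(t)*np.sin(y),np.sin(t)]);uy=np.cross(N,ux)
for nm,hs,p1,p2 in (("dot",(.004,.006,.008,.01),(320,48),(319.1,164.3)),("line",(.018,.022,.024,.026,.028),(328,70.4),(327.3,187.7))):
  for h in hs:
    o=[]
    for c,p in((c1,p1),(c2,p2)):
        v=plane(c,p,C+h*N,N)-C; a,b=v@ux,v@uy;o+=[round(np.degrees(np.arctan2(b,a)),1),round(np.hypot(a,b)*1e3,1)]
    print(nm,h,o)
s=read_state();T=R.from_rotvec(s["tcp_rot"]).as_matrix()
for tz in (.16,.088):
  tgt=np.array([*(C[:2]-.009*np.array([np.cos(y),np.sin(y)])),tz]);print("delta tool",(T.T@(tgt-s["tool_pos"])).round(4),tgt)
print("tool yaw",np.degrees(np.arctan2(T[1,0],T[0,0])))
```

```text
dot 0.004 [np.float64(39.8), np.float64(19.3), np.float64(42.0), np.float64(18.6)]
dot 0.006 [np.float64(38.2), np.float64(20.0), np.float64(38.8), np.float64(19.9)]
dot 0.008 [np.float64(36.7), np.float64(20.7), np.float64(36.0), np.float64(21.2)]
dot 0.01 [np.float64(35.3), np.float64(21.4), np.float64(33.5), np.float64(22.5)]
line 0.018 [np.float64(54.5), np.float64(6.9), np.float64(82.9), np.float64(5.2)]
line 0.022 [np.float64(43.6), np.float64(8.3), np.float64(50.3), np.float64(6.9)]
line 0.024 [np.float64(39.5), np.float64(9.0), np.float64(40.5), np.float64(8.3)]
line 0.026 [np.float64(36.1), np.float64(9.9), np.float64(33.7), np.float64(9.8)]
line 0.028 [np.float64(33.2), np.float64(10.7), np.float64(28.7), np.float64(11.5)]
delta tool [0.0357 0.013  0.0518] [ 0.40450235 -0.36311628  0.16      ]
delta tool [0.0358 0.0131 0.1238] [ 0.40450235 -0.36311628  0.088     ]
tool yaw 14.576784471677188
```

```bash
python3 jog.py '[{"trans": [0.018, 0.0065, 0.03], "spin": 0.017}, {"trans": [0.018, 0.0065, 0.03]}, {"trans": [0, 0, 0.03]}, {"trans": [0, 0, 0.034]}, {}]' 0.65 30; python3 jog.py '[{}, {}, {}, {}, {}]' 0.0 30
python3 - <<'E'
from h import *
c=cam("wrist"); im=vision.read_camera("wrist")[:,:,::-1]; cv2.imwrite("pics/w3.png",im)
E
```

```text
time: 2.33
tool_pos: [0.4028, -0.361, 0.0853]
tcp_rot: [-3.114, -0.371, 0.007]
wrist_force: [-0.6, 0.3, -0.4]
width: 0.649
grip_force: 0.0
time: 2.95
tool_pos: [0.4059, -0.3625, 0.0884]
tcp_rot: [3.119, 0.374, 0.0]
wrist_force: [-0.4, -0.3, 0.1]
width: 0.0
grip_force: 0.0
```

View pics/w3.png

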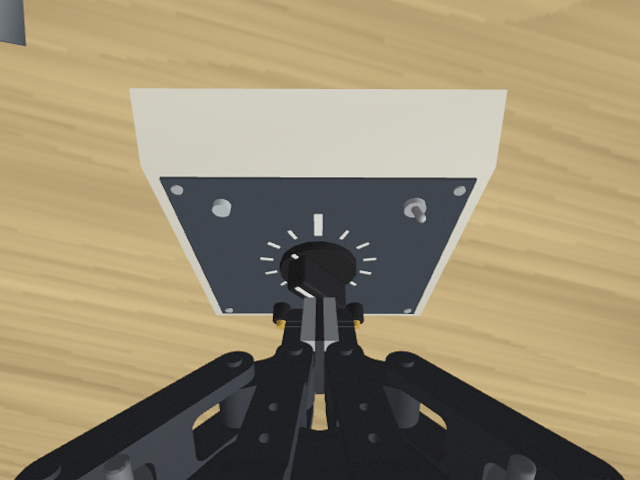

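The jaws closed on nothing, with the bar still turned (dot at (295,257)). I'll check the reprojection.

Run:
```python
from h import *
c=cam("wrist");s=read_state();T=R.from_rotvec(s["tcp_rot"]).as_matrix();print(s["time"],s["tool_pos"])
C=np.array([.41325,-.361,.0735]);y=np.radians(13.6);t=np.radians(35)
N=np.array([-np.sin(t)*np.cos(y),-np.sin(t)*np.sin(y),np.cos(t)]);ux=np.array([np.cos(t)*np.cos(y),np.cos(t)*np.sin(y),np.sin(t)]);uy=np.cross(N,ux)
a=np.radians(38);bx=np.cos(a)*ux+np.sin(a)*uy
for n,P in dict(C=C,mark=C+.041*ux,tcp=s["tool_pos"],hold=s["tool_pos"]-.0187*T[:,2],dot=C+.006*N+.02*bx,top=C+.024*N,p=C+.024*N+.019*bx,m=C+.024*N-.019*bx).items(): print(n,proj(c,P).round(1),P.round(4))
```

```text
3.0 [ 0.40585319 -0.36241402  0.08824541]
C [318. 263.] [ 0.4132 -0.361   0.0735]
mark [318.  214.7] [ 0.4459 -0.3531  0.097 ]
tcp [317.2 285.5] [ 0.4059 -0.3624  0.0882]
hold [317.1 301. ] [ 0.4059 -0.3624  0.1069]
dot [294.7 255.3] [ 0.4196 -0.3468  0.0875]
top [317.9 300. ] [ 0.3999 -0.3642  0.0932]
p [294.5 285.4] [ 0.409  -0.35    0.1017]
m [338.5 312.9] [ 0.3907 -0.3785  0.0846]
```

Run:
```python
from h import *
c=cam("wrist");s=read_state();T=R.from_rotvec(s["tcp_rot"]).as_matrix()
for x in (-.011,0,.011):
  for z in (0,-.01,-.02,-.03): print(x,z,proj(c,s["tool_pos"]+T@[x,-.015,z]).round(1))
```

```text
-0.011 0 [290.1 303.8]
-0.011 -0.01 [288.6 312.5]
-0.011 -0.02 [286.9 322.2]
-0.011 -0.03 [285.1 332.9]
0 0 [289.6 285.4]
0 -0.01 [288.  293.4]
0 -0.02 [286.3 302.2]
0 -0.03 [284.4 312. ]
0.011 0 [289.1 266.5]
0.011 -0.01 [287.5 273.5]
0.011 -0.02 [285.7 281.4]
0.011 -0.03 [283.7 290.2]
```

```bash
python3 jog.py '[{}, {}, {"trans": [0, 0, 0.004]}, {"trans": [0, 0, 0.004]}, {}]' 0.65 30; python3 jog.py '[{}, {}, {}, {}, {}]' 0.0 30
```

```text
time: 3.62
tool_pos: [0.4054, -0.362, 0.0794]
tcp_rot: [-3.118, -0.374, 0.001]
wrist_force: [0.3, 0.1, 0.4]
width: 0.65
grip_force: 0.0
time: 4.25
tool_pos: [0.4058, -0.3624, 0.0801]
tcp_rot: [3.119, 0.374, 0.0]
wrist_force: [-0.1, -0.2, 0.8]
width: -0.003
grip_force: 0.0
```

```bash
python3 jog.py '[{}, {}, {"trans": [0, 0, 0.004]}, {"trans": [0, 0, 0.004]}, {}]' 0.65 30; python3 jog.py '[{}, {}, {}, {}, {}]' 0.0 30
python3 - <<'E'
from h import *
im=vision.read_camera("wrist")[:,:,::-1]; cv2.imwrite("pics/w4.png",im)
cv2.imwrite("pics/w4c.png",cv2.resize(im[180:400,220:420],None,fx=2.7,fy=2.7,interpolation=2))
E
```

```text
time: 4.88
tool_pos: [0.4053, -0.362, 0.0714]
tcp_rot: [-3.118, -0.374, 0.001]
wrist_force: [-0.4, -0.0, 0.7]
width: 0.651
grip_force: 0.0
time: 5.5
tool_pos: [0.4058, -0.3624, 0.0721]
tcp_rot: [3.119, 0.374, 0.0]
wrist_force: [0.1, -0.9, 0.1]
width: -0.001
grip_force: 0.0
```

View pics/w4c.png

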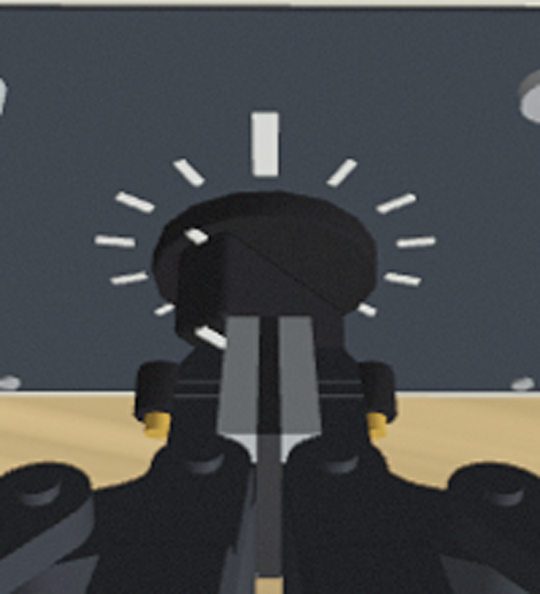

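The fingertips show at row 297 rather than 285, so the physical tips stand well behind the stated TCP. I'll go lower, watching the force.

```bash
python3 jog.py '[{}, {}, {"trans": [0, 0, 0.005]}, {"trans": [0, 0, 0.005]}, {}]' 0.65 30;  python3 jog.py '[{"trans": [0, 0, 0.003]}, {"trans": [0, 0, 0.003]}, {"trans": [0, 0, 0.003]}, {}]'; python3 jog.py '[{}, {}, {}, {}, {}]' 0.0 30
python3 - <<'E'
from h import *
im=vision.read_camera("wrist")[:,:,::-1]; cv2.imwrite("pics/w5.png",im)
c=cam("top");print(proj(c,(.4132,-.361,.0735)))
g=im.min(2);n,l,st,ce=cv2.connectedComponentsWithStats((g>110).astype(np.uint8))
print([(p.round(1).tolist(),int(s[4])) for p,s in zip(ce[1:],st[1:]) if 4<s[4]<400 and 240<p[0]<400 and 180<p[1]<320])
E
```

```text
time: 6.18
tool_pos: [0.4053, -0.3619, 0.0612]
tcp_rot: [-3.118, -0.374, 0.002]
wrist_force: [0.8, -0.9, -0.2]
width: 0.649
grip_force: 0.0
time: 6.68
tool_pos: [0.4056, -0.3622, 0.0527]
tcp_rot: [-3.119, -0.374, 0.001]
wrist_force: [0.7, 0.7, -0.4]
width: 0.653
grip_force: 0.0
time: 7.3
tool_pos: [0.4062, -0.3615, 0.0534]
tcp_rot: [-3.118, -0.374, -0.001]
wrist_force: [0.8, 5.1, 3.5]
width: 0.128
grip_force: 33.1
[474.04432197 317.46012534]
[([319.2, 246.3], 290), ([288.0, 258.0], 67), ([351.2, 258.2], 60), ([265.5, 269.5], 62), ([373.5, 269.8], 62), ([319.0, 278.5], 30), ([257.5, 284.5], 56), ([381.0, 284.9], 50), ([263.8, 298.8], 42), ([375.1, 299.0], 47), ([362.8, 310.6], 5)]
```

The bar is gripped at 10.9 mm width. The dot sits at (319.0,278.5), right under the zero mark at (319.2,246.3), so bias is at zero. I'll release, lift, and look at the jig.

```bash
python3 jog.py '[{}, {}, {"trans": [0, 0, -0.02]}, {"trans": [0, 0, -0.05]}, {"trans": [0, 0, -0.06]}]' 0.5 30;  python3 jog.py '[{"trans": [0, 0, -0.04]}, {"trans": [0.0205, -0.054, -0.03]}, {"trans": [0.0205, -0.054, 0]}, {"trans": [0.0205, -0.054, 0]}, {"trans": [0.0205, -0.054, 0]}]' 0.6; python3 jog.py '[{"trans": [0.0205, -0.054, 0]}, {"spin": 0.18}, {}, {}]'
python3 - <<'E'
from h import *
c=cam("wrist");im=vision.read_camera("wrist")[:,:,::-1]; cv2.imwrite("pics/w6.png",im); np.savez("w6.npz",K=c[0],E=c[1]); print(read_state()["time"])
E
```

```text
time: 7.98
tool_pos: [0.4046, -0.362, 0.1828]
tcp_rot: [-3.117, -0.373, 0.004]
wrist_force: [0.8, -1.2, 0.2]
width: 0.5
grip_force: 0.0
time: 8.6
tool_pos: [0.4341, -0.1343, 0.2521]
tcp_rot: [3.118, 0.372, 0.002]
wrist_force: [0.3, 0.3, -0.9]
width: 0.599
grip_force: 0.0
time: 9.1
tool_pos: [0.4412, -0.0788, 0.2518]
tcp_rot: [3.14, 0.095, -0.0]
wrist_force: [0.7, -0.1, 0.3]
width: 0.596
grip_force: 0.0
9.15
```

View pics/w6.png

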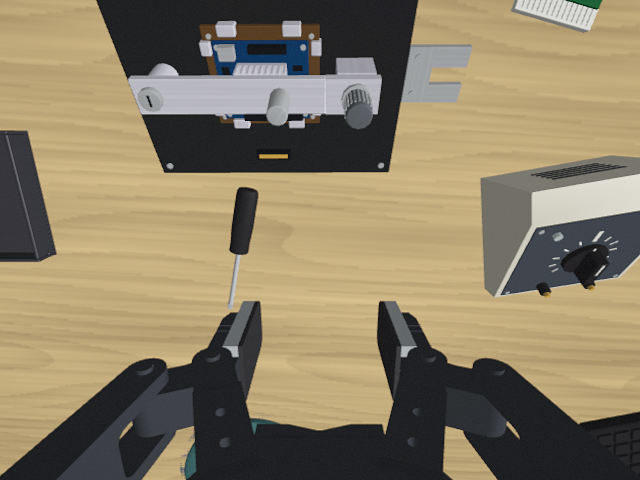

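The wrist view of the jig shows:
- The strap runs from (129,95) to (381,95).
- The post is at (277,107), the pin's knurled knob at (358,105) and the slot of the keeper plate at (430–470,75).
- The deck's front edge is at row 171.
- The screwdriver lies at (240,240).

I'll fit the deck frame from the edges.

```bash
cat >> h.py <<'E'
def deck(cx,cy,yawdeg):
    y=np.radians(yawdeg);c,s=np.cos(y),np.sin(y);t=np.radians(30)
    X=np.array([np.cos(t)*c,np.cos(t)*s,np.sin(t)]);Y=np.array([-s,c,0]);Z=np.cross(X,Y)
    return np.array([cx,cy,.095]),np.c_[X,Y,Z]
E
cat > fit.py <<'E'
from h import *
from scipy.optimize import least_squares
def edges(prof,thr): # subpixel crossings of threshold
    d=prof-thr; i=np.where(d[:-1]*d[1:]<0)[0]; return [k+d[k]/(d[k]-d[k+1]) for k in i]
def run(f,npz):
    im=cv2.GaussianBlur(cv2.imread(f),(3,3),0).astype(float); d=np.load(npz); c=(d["K"],d["E"])
    sat=im[:,:,2]-im[:,:,0]  # red minus blue: wood is high
    obs=[]
    for x in list(range(180,230,5))+list(range(270,375,5)):
        e=edges(sat[160:185,x],30); 
        if len(e)==1: obs.append(((x,160+e[0]),0,-.1))
    for r in range(115,165,5):
        e=edges(sat[r,120:180],30); 
        if e: obs.append(((120+e[-1],r),1,.12))
        e=edges(sat[r,380:425],30); 
        if e: obs.append(((380+e[0],r),1,-.12))
    for x in range(438,458,3):
        e=edges(sat[35:112,x],30)
        if len(e)==4: obs+=[((x,35+a),0,v) for a,v in zip(e,(.023,.007,-.007,-.023))]
    for r in (50,54,58,90,94):
        e=edges(sat[r,440:490],30)
        if e: obs.append(((440+e[0],r),1,-.17))
    def res(p):
        C,A=deck(*p); return [((plane(c,o[0],C,A[:,2])-C)@A)[o[1]]-o[2] for o in obs]
    s=least_squares(res,[.5643,-.0236,3.3],loss="soft_l1",f_scale=.001,x_scale=[.01,.01,1])
    print("fit",s.x.round(4),len(obs)); r=np.array(res(s.x))*1e3
    for v in sorted({(o[1],o[2]) for o in obs}): 
        k=[r[i] for i,o in enumerate(obs) if (o[1],o[2])==v]; print(v,len(k),np.mean(k).round(2),np.std(k).round(2))
    return s.x,c
if __name__=="__main__":
    p,c=run("pics/w6.png","w6.npz"); C,A=deck(*p)
    for n,l in dict(pintop=(0,-.075,.069),knobbot=(0,-.075,.043),bore=(0,-.075,.039),pivot=(0,.085,.039),post=(0,-.015,.039),posttop=(0,-.015,.069),notch=(0,-.148,0),nest=(0,0,.006)).items():
        P=C+A@np.array(l); print(n,P.round(4),"w6 px",proj(c,P).round(1),"top px",proj(cam("top"),P).round(1))
E
python3 fit.py
```

```text
fit [ 0.5646 -0.0258  3.6885] 63
(0, -0.1) 31 -0.05 0.12
(0, -0.023) 2 -1.07 0.01
(0, -0.007) 2 1.14 0.0
(0, 0.007) 2 -1.1 0.0
(0, 0.023) 2 0.7 0.0
(1, -0.17) 4 -0.07 0.04
(1, -0.12) 10 0.87 0.1
(1, 0.12) 10 -0.81 0.05
pintop [ 0.535  -0.1029  0.1548] w6 px [359.1 114. ] top px [365.1 262. ]
knobbot [ 0.548  -0.1021  0.1322] w6 px [356.5  97.6] top px [363.7 257. ]
bore [ 0.55   -0.1019  0.1288] w6 px [356.1  95.2] top px [363.5 256.2]
pivot [0.5397 0.0577 0.1288] w6 px [151.4  95.7] top px [291.9 260.8]
post [ 0.5461 -0.0421  0.1288] w6 px [279.3  95.4] top px [336.7 257.9]
posttop [ 0.5312 -0.043   0.1548] w6 px [276.3 114.2] top px [337.6 263.7]
notch [ 0.5742 -0.1735  0.095 ] w6 px [438.2  74.4] top px [393.  247.2]
nest [ 0.5616 -0.026   0.1002] w6 px [264.5  77.8] top px [329.2 252.3]
```

```bash
python3 jog.py '[{"trans": [0.05, 0.015, 0.035]}, {"trans": [0.0487, 0.0147, 0.04]}, {"trans": [0, 0, 0.03]}, {"trans": [0, 0, 0.03]}, {"trans": [0, 0, 0.017]}]' 0.45 60; python3 jog.py '[{}, {}]';python3 jog.py '[{}, {}, {}, {}]' 0.0 60
```

```text
time: 9.78
tool_pos: [0.5383, -0.1024, 0.0992]
tcp_rot: [-3.14, -0.091, 0.005]
wrist_force: [-0.3, 0.1, 0.1]
width: 0.454
grip_force: 0.0
time: 10.02
tool_pos: [0.5405, -0.102, 0.1029]
tcp_rot: [3.14, 0.092, 0.003]
wrist_force: [-0.1, -0.1, 0.5]
width: 0.451
grip_force: 0.0
time: 10.52
tool_pos: [0.5408, -0.1018, 0.1034]
tcp_rot: [3.139, 0.093, 0.005]
wrist_force: [-1.0, -0.4, 6.8]
width: 0.207
grip_force: 58.5
```

```bash
python3 jog.py '[{"trans": [-0.005, 0, -0.00866]}, {"trans": [-0.005, 0, -0.00866]}, {"trans": [-0.005, 0, -0.00866]}, {"trans": [-0.005, 0, -0.00866]}, {"trans": [-0.005, 0, -0.00866]}]'; python3 jog.py '[{"trans": [-0.005, 0, -0.00866]}, {}, {}]'
python3 - <<'E'
from h import *
c=cam("wrist");im=vision.read_camera("wrist")[:,:,::-1]; cv2.imwrite("pics/w7.png",im); np.savez("w7.npz",K=c[0],E=c[1]); s=read_state();print(s["time"],s["tool_pos"])
E
```

```text
time: 11.15
tool_pos: [0.5126, -0.1027, 0.1446]
tcp_rot: [-3.14, -0.092, 0.005]
wrist_force: [0.5, 0.1, 0.6]
width: 0.208
grip_force: 58.6
time: 11.52
tool_pos: [0.5093, -0.1032, 0.1532]
tcp_rot: [-3.14, -0.092, 0.001]
wrist_force: [0.2, -0.1, -0.3]
width: 0.208
grip_force: 58.6
11.575 [ 0.50928251 -0.10316976  0.15301045]
```

```bash
python3 jog.py '[{"trans": [0.0097, 0.0395, 0.0148]}, {"trans": [0.0097, 0.0395, 0.0148]}, {"trans": [0.0097, 0.0395, 0.0148]}, {}, {}]'
python3 - <<'E'
from h import *
s=read_state();c=cam("wrist");im=vision.read_camera("wrist")[:,:,::-1]; cv2.imwrite("pics/w8.png",im); np.savez("w8.npz",K=c[0],E=c[1]); print(s["time"],s["tool_pos"])
C,A=deck(.5646,-.0258,3.6885)
P0=np.array([.5185,-.1033,.1784])+s["tool_pos"]-[.5093,-.1032,.1530]
print("pin deck est",((P0-C)@A).round(4))
n=A[:,2]
for k in (0,-.01,-.02,-.036): print(k,proj(c,P0+k*n).round(1))
b=cv2.GaussianBlur(im,(3,3),0).astype(int); sat=b[:,:,2]-b[:,:,0]
for r in range(200,300,6):
    row=sat[r,230:400]; m=row<25; ix=np.where(np.diff(m.astype(int)))[0]+230; print(r,ix.tolist(),[int(b[r,(a+q)//2].mean()) for a,q in zip(ix[:-1],ix[1:])])
E
```

```text
time: 12.2
tool_pos: [0.5451, -0.2194, 0.1083]
tcp_rot: [-3.139, -0.091, 0.002]
wrist_force: [0.4, 0.6, -0.5]
width: 0.205
grip_force: 58.8
12.2 [ 0.54508925 -0.21942066  0.10831298]
pin deck est [-0.0003 -0.1927  0.0449]
0 [318.4 290. ]
-0.01 [318.4 273.1]
-0.02 [318.4 257.4]
-0.036 [318.4 234.6]
200 [275] []
206 [276] []
212 [276] []
218 [] []
224 [] []
230 [279] []
236 [280, 311, 326] [171, 131]
242 [281, 310, 328] [179, 140]
248 [281, 309, 328] [176, 133]
254 [309, 328] [136]
260 [309, 328] [138]
266 [309, 328] [140]
272 [309, 329] [148]
278 [309, 328] [139]
284 [301, 337] [157]
290 [295, 342] [98]
296 [293, 344] [122]
```

```bash
cat > pinfit.py <<'E'
from h import *
import sys
def pinfit(f,npz,P0,A):
    im=cv2.GaussianBlur(cv2.imread(f),(3,3),0).astype(float);d=np.load(npz);c=(d["K"],d["E"]);sat=im[:,:,2]-im[:,:,0]
    u=np.linspace(0,2*np.pi,73)
    top=lambda P,h,r:min(proj(c,P+A@[r*np.cos(a),r*np.sin(a),h])[1] for a in u)
    cx=int(round(proj(c,P0+A@[0,0,-.02])[0])); col=sat[:,cx-2:cx+3].mean(1); r0=int(top(P0,-.036,.005))
    i=[k+(col[k]-25)/(col[k]-col[k+1]) for k in range(r0-15,r0+15) if col[k]>25>=col[k+1]]
    # collar's upper edge beside the shank
    e=[]
    for x in (cx-13,cx+13):
        w=sat[:,x]; k0=int(top(P0,0,.012)); e+=[(x,round(k+(w[k]-25)/(w[k]-w[k+1]),1)) for k in range(k0-15,k0+20) if w[k]>25>=w[k+1]]
    print("tip row seen",i,"pred",top(P0,-.036,.005),"collar seen",e,"pred",[(x,min((proj(c,P0+A@[.012*np.cos(a),.012*np.sin(a),0]) for a in np.linspace(0,6.28,400)),key=lambda q:abs(q[0]-x)+(q[1]>top(P0,0,.012)+15)*100).round(1).tolist()) for x in (cx-13,cx+13)])
    for nm,D in (("x+2",[.002,0,0]),("z+2",[0,0,.002])): Q=P0+A@D; print(nm,"tip",top(Q,-.036,.005),"collar top",top(Q,0,.012),"vs",top(P0,0,.012))
    # tilt +3deg
C,A=deck(.5646,-.0258,3.6885)
P=C+A@np.array(eval(sys.argv[3])); pinfit(sys.argv[1],sys.argv[2],P,A)
E
python3 pinfit.py pics/w8.png w8.npz '[-.0003,-.1927,.0449]'
```

```text
tip row seen [np.float64(233.0390625)] pred 227.88602708626274 collar seen [(306, np.float64(281.0)), (332, np.float64(280.8))] pred [(306, [306.1, 276.0]), (332, [331.8, 276.3])]
x+2 tip 225.14980460090993 collar top 271.30658243181597 vs 274.1196500881047
z+2 tip 230.5957697841082 collar top 277.7436406633584 vs 274.1196500881047
```

Run:
```python
from h import *
from fit import edges
d=np.load("w8.npz");c=(d["K"],d["E"]);C,A=deck(.5646,-.0258,3.6885)
for l in ((.023,-.17,0),(.007,-.17,0),(-.007,-.17,0),(-.023,-.17,0),(.023,-.122,0),(-.023,-.122,0),(.007,-.145,0)): print(l,proj(c,C+A@l).round(1))
im=cv2.GaussianBlur(cv2.imread("pics/w8.png"),(3,3),0).astype(float);sat=im[:,:,2]-im[:,:,0]
for x in range(215,275,6):
    e=edges(sat[150:330,x],30); print(x,[(round(150+k,1),((plane(c,(x,150+k),C,A[:,2])-C)@A*1e3)[:2].round(1).tolist()) for k in e])
for r in (190,200,250,260):
    e=edges(sat[r,180:305],30); print(r,[(round(180+k,1),((plane(c,(180+k,r),C,A[:,2])-C)@A*1e3)[:2].round(1).tolist()) for k in e])
```

```text
(0.023, -0.17, 0) [273.1 189.7]
(0.007, -0.17, 0) [276.1 213.3]
(-0.007, -0.17, 0) [278.4 231.7]
(-0.023, -0.17, 0) [280.8 250.5]
(0.023, -0.122, 0) [177.7 190.2]
(-0.023, -0.122, 0) [200.8 250.8]
(0.007, -0.145, 0) [229.5 213.5]
215 [(np.float64(318.4), [-100.6, -113.3])]
221 [(np.float64(318.4), [-100.6, -117.8])]
227 [(np.float64(185.7), [25.7, -147.3]), (np.float64(216.8), [4.6, -143.2]), (np.float64(218.4), [3.4, -142.9]), (np.float64(255.3), [-27.3, -136.9]), (np.float64(296.5), [-71.3, -128.2])]
233 [(np.float64(185.7), [25.7, -150.3]), (np.float64(216.1), [5.1, -146.5]), (np.float64(227.1), [-3.2, -145.0]), (np.float64(252.8), [-24.9, -141.0])]
239 [(np.float64(185.6), [25.7, -153.3]), (np.float64(216.1), [5.1, -149.8]), (np.float64(227.0), [-3.2, -148.3]), (np.float64(252.8), [-25.0, -144.6])]
245 [(np.float64(185.6), [25.7, -156.3]), (np.float64(216.1), [5.1, -153.0]), (np.float64(226.9), [-3.1, -151.7]), (np.float64(252.8), [-24.9, -148.2])]
251 [(np.float64(185.5), [25.7, -159.3]), (np.float64(216.0), [5.2, -156.3]), (np.float64(226.9), [-3.1, -155.1]), (np.float64(252.6), [-24.9, -151.8])]
257 [(np.float64(185.5), [25.7, -162.3]), (np.float64(215.9), [5.2, -159.5]), (np.float64(226.8), [-3.1, -158.4]), (np.float64(252.6), [-24.8, -155.5])]
263 [(np.float64(185.4), [25.7, -165.3]), (np.float64(215.8), [5.2, -162.8]), (np.float64(226.9), [-3.1, -161.7]), (np.float64(252.6), [-24.9, -159.1]), (np.float64(322.2), [-106.5, -149.1])]
269 [(np.float64(185.4), [25.7, -168.2]), (np.float64(215.8), [5.2, -166.0]), (np.float64(226.8), [-3.1, -165.1]), (np.float64(252.6), [-24.9, -162.7]), (np.float64(310.6), [-89.8, -155.6])]
190 [(np.float64(274.8), [22.8, -170.8])]
200 [(np.float64(276.1), [16.3, -170.9])]
250 [(np.float64(281.2), [-22.6, -170.3])]
260 [(np.float64(227.5), [-31.7, -136.3])]
```

Run:
```python
from h import *
im=vision.read_camera("scene")[:,:,::-1]; cv2.imwrite("pics/s1.png",im); c=cam("scene"); C,A=deck(.5646,-.0258,3.6885)
P=C+A@[-.0003,-.1927,.0449]
for nm,D in dict(base=[0,0,0],xm4=[-.004,0,-.0006],zp27=[0,0,.0027]).items():
    print(nm,[(k,proj(c,P+A@np.array(D)+A[:,2]*k).round(1).tolist()) for k in (0,-.01,-.02,-.036)])
print("plate",[proj(c,C+A@np.array(l)).round(1).tolist() for l in ((.023,-.17,0),(.007,-.17,0),(-.007,-.17,0),(-.023,-.17,0))])
b=im.astype(int); sat=b[:,:,2]-b[:,:,0]; x0,y0=[int(v) for v in proj(c,P+A[:,2]*-.02)]
print(x0,y0)
for r in range(y0-14,y0+24,2): print(r,x0-20,sat[r,x0-20:x0+24].tolist())
```

```text
base [(0, [224.3, 280.7]), (-0.01, [227.0, 286.1]), (-0.02, [229.6, 291.5]), (-0.036, [233.8, 300.1])]
xm4 [(0, [223.1, 281.1]), (-0.01, [225.8, 286.5]), (-0.02, [228.4, 291.9]), (-0.036, [232.6, 300.4])]
zp27 [(0, [223.6, 279.2]), (-0.01, [226.2, 284.6]), (-0.02, [228.9, 290.1]), (-0.036, [233.1, 298.7])]
plate [[254.5, 297.6], [248.9, 297.6], [244.1, 297.7], [238.7, 297.7]]
229 291
277 209 [40, 24, 4, 2, 10, 8, 10, -9, -4, -2, 0, 12, -4, -5, -3, -1, 2, 4, 1, -3, -4, -1, 63, 61, 59, 59, 57, 59, 58, 57, 57, 54, 53, 52, 57, 63, 53, 19, -3, 4, 4, 6, 11, 10]
279 209 [59, 62, 63, 44, 23, 9, -12, -9, -6, 2, 2, -1, -4, 1, 1, -3, -1, -1, -3, -7, 20, 55, 62, 59, 58, 56, 56, 57, 55, 54, 54, 58, 64, 50, 12, -1, 4, 6, 5, 9, 6, 7, 9, 6]
281 209 [56, 56, 55, 57, 57, 60, 53, 19, -8, 0, -2, -2, 2, -4, -2, -1, 0, -2, -3, 61, 66, 61, 59, 58, 57, 56, 55, 58, 62, 61, 51, 18, -11, -7, -2, 8, 5, 9, 8, 9, 9, 9, 7, 7]
283 209 [57, 54, 54, 57, 57, 58, 61, 41, 2, -11, -1, 5, 5, 11, -5, -1, -3, 0, -3, -4, 55, 58, 58, 56, 53, 56, 60, 52, 21, 2, 6, 8, 6, 12, 10, 11, 2, 8, 8, 6, 6, 5, 9, 7]
285 209 [56, 56, 59, 
[... 2018 characters left out ...]
, 61, 61, 60, 63, 62, 65, 66, 66, 64, 62, 63, 62, 60, 59, 58, 59, 59, 59, 60, 63, 67, 62, 62, 61, 62, 60, 62, 62, 61, 58, 56, 55, 59, 59, 52, 33]
309 209 [65, 65, 65, 65, 63, 62, 60, 60, 62, 62, 65, 65, 64, 62, 65, 61, 59, 62, 60, 57, 57, 57, 59, 59, 62, 63, 63, 61, 62, 59, 62, 63, 61, 59, 58, 57, 55, 56, 55, 54, 57, 53, 55, 55]
311 209 [62, 63, 61, 60, 61, 61, 64, 65, 64, 65, 64, 64, 64, 63, 61, 61, 58, 58, 60, 59, 60, 59, 59, 62, 60, 63, 62, 63, 62, 62, 59, 59, 57, 54, 57, 57, 56, 57, 55, 56, 56, 56, 59, 62]
313 209 [63, 61, 62, 66, 66, 64, 62, 62, 63, 63, 63, 62, 60, 61, 59, 59, 60, 62, 61, 61, 61, 63, 60, 64, 61, 64, 61, 59, 59, 60, 54, 55, 57, 56, 57, 56, 57, 56, 54, 57, 58, 62, 62, 62]
```

The scene view puts the shank axis within about 1 mm in x and about 2.5 mm higher than dead reckoning. I'll lower it outside the notch, then slide it in.

```bash
python3 jog.py '[{"trans": [0.0074, 0, 0.012]}, {"trans": [0.0074, 0, 0.012]}, {"trans": [0.0069, 0, 0.0115]}, {}, {}]'
python3 - <<'E'
from h import *
s=read_state();C,A=deck(.5646,-.0258,3.6885)
P=np.array([.5185,-.1033,.1784])+s["tool_pos"]-[.5093,-.1032,.1530]; l=(P-C)@A; print(s["time"],"deck kin",l.round(4), "corr x-1 z+2.7")
c=cam("wrist");im=vision.read_camera("wrist")[:,:,::-1]; cv2.imwrite("pics/w9.png",im); np.savez("w9.npz",K=c[0],E=c[1])
sc=vision.read_camera("scene")[:,:,::-1]; cv2.imwrite("pics/s2.png",sc); c=cam("scene"); b=sc.astype(int); sat=b[:,:,2]-b[:,:,0]
from fit import edges
for k in (-.012,-.018,-.024):
    q=proj(c,P+A[:,2]*(k+.0027)); r=int(round(q[1])); x0=int(q[0]); e=edges(sat[r,x0-14:x0+14].astype(float),30); print(k,q.round(1),r,[round(x0-14+v,1) for v in e])
E
```

```text
time: 12.92
tool_pos: [0.5672, -0.2185, 0.0732]
tcp_rot: [-3.14, -0.093, 0.001]
wrist_force: [0.3, -0.4, 0.2]
width: 0.209
grip_force: 58.8
12.925 deck kin [ 0.0013 -0.1932  0.0035] corr x-1 z+2.7
-0.012 [238.  308.1] 308 [np.float64(233.6), np.float64(240.5)]
-0.018 [239.6 311.3] 311 [np.float64(235.3), np.float64(242.3)]
-0.024 [241.1 314.5] 314 [np.float64(236.6), np.float64(243.6)]
```

```bash
python3 jog.py '[{"trans": [0, -0.015, 0]}, {"trans": [0, -0.015, 0]}]'; python3 jog.py '[{"trans": [0, -0.01, 0]}, {"trans": [0, -0.0052, 0]}, {}]'; python3 jog.py '[{"trans": [0.0015, 0, 0.0026]}, {"trans": [0.0015, 0, 0.0026]}, {}]'
python3 - <<'E'
from h import *
s=read_state();C,A=deck(.5646,-.0258,3.6885)
P=np.array([.5185,-.1033,.1784])+s["tool_pos"]-[.5093,-.1032,.1530]; print(((P-C)@A).round(4), A.T@s["wrist_force"])
E
```

```text
time: 13.28
tool_pos: [0.5654, -0.1877, 0.0738]
tcp_rot: [-3.14, -0.092, -0.001]
wrist_force: [0.4, -0.1, -0.4]
width: 0.204
grip_force: 58.8
time: 13.65
tool_pos: [0.5646, -0.1729, 0.0736]
tcp_rot: [3.14, 0.094, 0.0]
wrist_force: [-0.0, 0.2, -0.6]
width: 0.21
grip_force: 58.8
time: 14.02
tool_pos: [0.5665, -0.1737, 0.0706]
tcp_rot: [-3.14, -0.092, 0.004]
wrist_force: [-10.1, 2.3, 16.0]
width: 0.209
grip_force: 60.6
[ 1.900e-03 -1.484e-01  1.000e-04] [-0.63764172  2.90763789 18.82705778]
```

```bash
python3 jog.py '[{}, {}, {}, {"trans": [0, 0, -0.02]}, {"trans": [-0.02, 0, -0.05]}]' 0.45 30; python3 jog.py '[{"trans": [-0.04, 0, -0.05]}, {"trans": [-0.02, 0, 0]}, {}]'
python3 - <<'E'
from h import *
c=cam("wrist");im=vision.read_camera("wrist")[:,:,::-1]; cv2.imwrite("pics/w10.png",im); np.savez("w10.npz",K=c[0],E=c[1])
sc=vision.read_camera("scene")[:,:,::-1]; cv2.imwrite("pics/s3.png",sc)
C,A=deck(.5646,-.0258,3.6885); P=C+A@[0,-.148,0]
q=proj(c,P+A@[0,0,.015]).astype(int); q2=proj(cam("scene"),P).astype(int); print(q,q2)
a=cv2.resize(im[max(q[1]-60,0):max(q[1]-60,0)+120,q[0]-80:q[0]+80],None,fx=2.4,fy=2.4); b=cv2.resize(sc[q2[1]-45:q2[1]+45,q2[0]-60:q2[0]+60],(384,288))
cv2.imwrite("pics/v10.png",np.hstack([a[:288,:384],b]))
cc=c
top=lambda h,r:min(proj(cc,P+A@[r*np.cos(t),r*np.sin(t),h])[1] for t in np.linspace(0,6.28,60)); bot_=lambda h,r:max(proj(cc,P+A@[r*np.cos(t),r*np.sin(t),h])[1] for t in np.linspace(0,6.28,60))
print("pred collar top edge",top(.004,.012),"knob top bottom edge",bot_(.03,.01), "shank")
g=im.mean(2); x=q[0]; print([int(v) for v in g[q[1]-50:q[1]+50,x]])
E
```

```text
time: 14.65
tool_pos: [0.5463, -0.1737, 0.1372]
tcp_rot: [-3.138, -0.093, 0.007]
wrist_force: [0.2, -0.7, 0.5]
width: 0.45
grip_force: 0.0
time: 15.02
tool_pos: [0.4881, -0.1781, 0.1883]
tcp_rot: [3.14, 0.091, 0.003]
wrist_force: [0.4, -0.3, -0.4]
width: 0.45
grip_force: 0.0
[318 133] [256 290]
pred collar top edge 109.45802307083879 knob top bottom edge 158.50577348748376 shank
[176, 179, 175, 172, 169, 167, 156, 145, 144, 143, 164, 176, 175, 171, 171, 172, 172, 171, 172, 171, 175, 174, 172, 172, 171, 173, 174, 174, 175, 153, 141, 145, 176, 178, 180, 139, 86, 74, 77, 76, 74, 73, 74, 78, 76, 78, 76, 79, 78, 81, 80, 83, 85, 84, 98, 106, 103, 102, 102, 104, 102, 101, 99, 102, 103, 102, 102, 101, 100, 101, 101, 102, 100, 98, 99, 100, 96, 96, 89, 153, 177, 179, 180, 182, 180, 177, 177, 178, 179, 180, 180, 177, 173, 171, 170, 172, 172, 170, 169, 170]
```

View pics/v10.png

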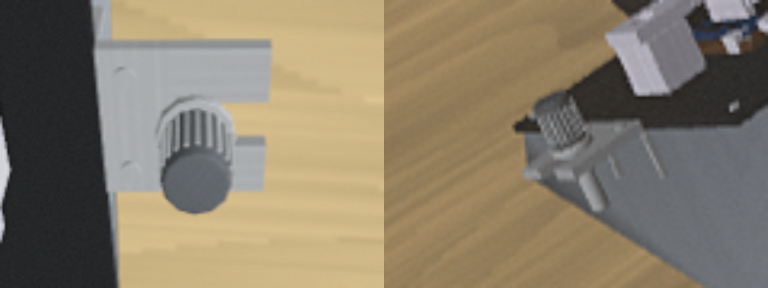

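The pin hangs in the slot with its collar flat on the plate: left half at (197,150), and in the right half the shank passes below the plate at (593,190). Next I'll take hold of the post.

```bash
python3 jog.py '[{"trans": [0.019, -0.044, 0]}, {"trans": [0.019, -0.044, 0]}, {"trans": [0.0184, -0.0441, 0]}, {}, {}]' 0.4 30
python3 - <<'E'
from h import *
s=read_state();T=R.from_rotvec(s["tcp_rot"]).as_matrix();print(s["time"],s["tool_pos"],T.T@(np.array([.5365,-.0428,.105])-s["tool_pos"]))
E
```

```text
time: 15.75
tool_pos: [0.537, -0.0426, 0.1857]
tcp_rot: [3.14, 0.094, -0.004]
wrist_force: [-0.2, -0.5, 0.4]
width: 0.4
grip_force: 0.0
15.75 [ 0.53697313 -0.04258112  0.18574145] [-0.00028213  0.00018417  0.08074243]
```

```bash
python3 jog.py '[{"trans": [0, 0, 0.04]}, {"trans": [0, 0, 0.03]}, {"trans": [0, 0, 0.01]}, {}, {}]'; python3 jog.py '[{}, {}, {}, {}]' 0.0 25
```

```text
time: 16.38
tool_pos: [0.5384, -0.0433, 0.1086]
tcp_rot: [3.14, 0.091, 0.004]
wrist_force: [-0.1, 0.0, -0.2]
width: 0.398
grip_force: 0.0
time: 16.88
tool_pos: [0.5384, -0.0418, 0.1088]
tcp_rot: [-3.139, -0.092, -0.004]
wrist_force: [-0.5, 5.2, 6.0]
width: 0.17
grip_force: 24.7
```

```bash
python3 jog.py '[{"trans": [0.0142, -0.0014, -0.0082]}, {"trans": [0.0138, -0.004, -0.008]}, {"trans": [0.0131, -0.0066, -0.0075]}, {"trans": [0.012, -0.009, -0.0069]}, {"trans": [0.0105, -0.0111, -0.0061]}]'; python3 jog.py '[{"trans": [0.0088, -0.013, -0.0051]}, {"trans": [0.0068, -0.0145, -0.0039]}, {"trans": [0.0047, -0.0156, -0.0027]}, {"trans": [0.0024, -0.0162, -0.0014]}, {"trans": [0, -0.0165, 0]}]'; python3 jog.py '[{"trans": [0, -0.004, 0]}, {}]'
```

```text
time: 17.5
tool_pos: [0.6014, -0.0102, 0.1459]
tcp_rot: [3.134, 0.094, 0.007]
wrist_force: [1.7, -7.3, 5.5]
width: 0.157
grip_force: 24.4
time: 18.12
tool_pos: [0.63, 0.0698, 0.1651]
tcp_rot: [3.139, 0.092, 0.044]
wrist_force: [18.2, 0.5, 8.9]
width: 0.001
grip_force: 9.5
time: 18.38
tool_pos: [0.6294, 0.0754, 0.1649]
tcp_rot: [-3.139, -0.094, -0.044]
wrist_force: [18.1, 4.1, 8.7]
width: 0.001
grip_force: 9.9
```

The post slipped out of the jaws part-way. I'll lift off and measure the strap angle.

```bash
python3 jog.py '[{"trans": [0.001, 0, -0.02]}, {"trans": [0, 0, -0.05]}, {"trans": [-0.03, 0, -0.05]}, {"trans": [-0.05, 0, 0]}, {"trans": [-0.05, 0, 0]}]'; python3 jog.py '[{"trans": [-0.05, 0.02, 0]}, {}, {}]' 0.4
cat > strap.py <<'E'
from h import *
import sys
c=cam("wrist");im=vision.read_camera("wrist")[:,:,::-1]; cv2.imwrite(f"pics/{sys.argv[1]}.png",im); np.savez(f"{sys.argv[1]}.npz",K=c[0],E=c[1])
C,A=deck(.5646,-.0258,3.6885)
# rectify plane of the strap's top: 1 px = 1 mm, deck x -> up, y -> left
def pts(P): return np.float32([proj(c,C+A@p) for p in P])
q=[(.1,.12,.039),(.1,-.12,.039),(-.1,-.12,.039),(-.1,.12,.039)]
H=cv2.getPerspectiveTransform(pts(q),np.float32([(0,0),(240,0),(240,200),(0,200)])+np.float32([20,60])); w=cv2.warpPerspective(im,H,(280,280))
m=((w.min(2)>120)&((w.max(2).astype(int)-w.min(2))<40)).astype(np.uint8)
m=cv2.morphologyEx(m,cv2.MORPH_OPEN,np.ones((9,9)))
for k in cv2.findContours(m,0,2)[0]:
    if cv2.contourArea(k)>300:
        r=cv2.boxPoints(cv2.minAreaRect(k)); print(int(cv2.contourArea(k)),[(int(160-y),int(140-x)) for x,y in r])
for p in ((0,.085,.039),(.1,.085,.039)): print(p,proj(c,C+A@np.array(p)))
print(read_state()["time"],read_state()["tool_pos"])
E
python3 strap.py w11
```

```text
time: 19.0
tool_pos: [0.4877, 0.0659, 0.2782]
tcp_rot: [3.139, 0.092, 0.003]
wrist_force: [-0.4, -1.0, -0.1]
width: 0.0
grip_force: 0.0
time: 19.38
tool_pos: [0.44, 0.0433, 0.2775]
tcp_rot: [3.14, 0.092, 0.003]
wrist_force: [0.6, 0.6, -0.0]
width: 0.403
grip_force: 0.0
1105 [(29, -53), (29, -85), (-11, -85), (-11, -53)]
1118 [(38, -97), (38, -139), (-4, -139), (-4, -97)]
2380 [(76, 104), (78, 76), (-13, 69), (-15, 97)]
(0, 0.085, 0.039) [308.09464732 107.2674609 ]
(0.1, 0.085, 0.039) [303.9606888  -41.51281702]
19.425 [0.44035067 0.04350403 0.27741323]
```

The strap measures about 1.648 rad, so it's at or very near the stop. I'll nudge the post with shut fingers to be sure.

Run:
```python
from h import *
C,A=deck(.5646,-.0258,3.6885);s=read_state();T=R.from_rotvec(s["tcp_rot"]).as_matrix()
P=C+A@[.0997,.0929,.059]; print(P)
t=np.array([P[0],P[1],P[2]-.008-.035])-.04*A[:,1]; print((T.T@(t-s["tool_pos"])).round(4))
```

```text
[0.61534854 0.07056437 0.1959455 ]
[0.1763 0.0232 0.1247]
```

```bash
python3 jog.py '[{"trans": [0.059, 0.0077, 0]}, {"trans": [0.059, 0.0077, 0]}, {"trans": [0.0583, 0.0078, 0]}, {"trans": [0, 0, 0.06]}, {"trans": [0, 0, 0.0547]}]' 0.0; python3 jog.py '[{"trans": [0, 0, 0.01]}, {"trans": [0, -0.015, 0]}, {"trans": [0, -0.01, 0]}]'; python3 jog.py '[{"trans": [0, -0.004, 0]}, {}]' ; python3 jog.py '[{"trans": [0, -0.004, 0]}, {}]'
```

```text
time: 20.05
tool_pos: [0.6192, 0.0309, 0.1599]
tcp_rot: [3.14, 0.093, 0.0]
wrist_force: [0.5, -0.2, 0.4]
width: 0.0
grip_force: 0.0
time: 20.42
tool_pos: [0.6171, 0.0509, 0.1542]
tcp_rot: [3.129, 0.097, 0.006]
wrist_force: [2.7, -32.0, -7.5]
width: -0.004
grip_force: 15.9
time: 20.68
tool_pos: [0.6171, 0.0505, 0.1543]
tcp_rot: [3.123, 0.095, 0.007]
wrist_force: [3.5, -27.7, -8.0]
width: -0.003
grip_force: 13.8
time: 20.92
tool_pos: [0.6172, 0.0508, 0.1543]
tcp_rot: [3.118, 0.095, 0.007]
wrist_force: [4.2, -37.6, -8.1]
width: -0.002
grip_force: 18.7
```

The strap is firmly on its stop: the tool stays at y 0.0505 while the force rises. I'll back off and go over the board.

```bash
python3 jog.py '[{"trans": [0, 0.04, 0]}, {"trans": [0, 0.01, -0.05]}, {"trans": [-0.03, 0.02, -0.04]}, {"trans": [-0.03, 0, 0]}, {}]' 0.65 60
python3 - <<'E'
from h import *
C,A=deck(.5646,-.0258,3.6885);s=read_state();T=R.from_rotvec(s["tcp_rot"]).as_matrix()
t=C+A@[-.001,0,.019]; t[2]=.0745; print(s["time"],s["tool_pos"],t,(T.T@(t-s["tool_pos"])).round(4))
E
```

```text
time: 21.55
tool_pos: [0.5599, -0.0092, 0.2472]
tcp_rot: [3.14, 0.092, 0.012]
wrist_force: [0.3, -0.3, -0.4]
width: 0.648
grip_force: 0.0
21.55 [ 0.5598965  -0.00920681  0.24724693] [ 0.55425545 -0.02646687  0.0745    ] [-0.008   0.0168  0.1727]
```

```bash
python3 jog.py '[{"trans": [-0.0066, 0.0165, 0.04]}, {"trans": [0, 0, 0.045]}, {"trans": [0, 0, 0.045]}, {"trans": [0, 0, 0.025]}, {}]'; python3 jog.py '[{"trans": [0, 0, 0.007]}, {"trans": [0, 0, 0.004]}, {"trans": [0, 0, 0.003]}, {}, {}]'
python3 - <<'E'
from h import *
C,A=deck(.5646,-.0258,3.6885);s=read_state();T=R.from_rotvec(s["tcp_rot"]).as_matrix()
t=C+A@[-.001,0,.019]; t[2]=.0745; print((T.T@(t-s["tool_pos"])).round(4))
E
```

```text
time: 22.18
tool_pos: [0.5528, -0.0257, 0.0859]
tcp_rot: [-3.14, -0.094, 0.004]
wrist_force: [1.2, -0.1, -0.4]
width: 0.648
grip_force: 0.0
time: 22.8
tool_pos: [0.5535, -0.0266, 0.0735]
tcp_rot: [3.14, 0.092, 0.001]
wrist_force: [0.5, 0.2, -0.2]
width: 0.653
grip_force: 0.0
[ 0.0008 -0.0001 -0.001 ]
```

```bash
python3 jog.py '[{}, {}, {}, {}]' 0.0 50; python3 jog.py '[{"trans": [-0.0025, 0, -0.0043]}, {"trans": [-0.0025, 0, -0.0043]}, {"trans": [-0.005, 0, -0.0087]}, {"trans": [-0.005, 0, -0.0087]}, {"trans": [-0.01, 0, -0.0173]}]';  python3 jog.py '[{"trans": [-0.01, 0, -0.04]}, {"trans": [0, 0, -0.05]}, {"trans": [0, 0, -0.03]}, {}, {}]'
python3 - <<'E'
from h import *
s=read_state();c=cam("wrist");im=vision.read_camera("wrist")[:,:,::-1]; cv2.imwrite("pics/w12.png",im);np.savez("w12.npz",K=c[0],E=c[1])
hsv=cv2.cvtColor(im.copy(),cv2.COLOR_BGR2HSV); m=cv2.inRange(hsv,(100,110,30),(125,255,255)); m[:120]=0
n,l,st,ce=cv2.connectedComponentsWithStats(m); print([(ce[i].round().tolist(),st[i].tolist()) for i in range(1,n) if st[i][4]>150]); print(s["time"],s["tool_pos"],s["tcp_rot"])
E
```

```text
time: 23.3
tool_pos: [0.5538, -0.0266, 0.0739]
tcp_rot: [3.14, 0.092, 0.001]
wrist_force: [-0.9, 1.0, 5.0]
width: 0.454
grip_force: 51.8
time: 23.92
tool_pos: [0.5271, -0.028, 0.1167]
tcp_rot: [-3.14, -0.092, 0.003]
wrist_force: [-0.0, -0.3, -1.4]
width: 0.455
grip_force: 51.0
time: 24.55
tool_pos: [0.5173, -0.0286, 0.2357]
tcp_rot: [-3.14, -0.092, 0.002]
wrist_force: [-0.7, 1.2, -2.7]
width: 0.45
grip_force: 51.1
[([329.0, 272.0], [225, 254, 189, 60, 3714])]
24.55 [ 0.51732659 -0.02855226  0.23570983] [-3.14007039e+00 -9.23007636e-02  2.00246201e-03]
```

The board is in hand, its blue blob at rows 254–314, columns 225–414. I'll carry it over the tray.

```bash
python3 jog.py '[{"trans": [-0.0101, -0.0523, 0]}, {"trans": [-0.0101, -0.0523, 0]}, {"trans": [-0.0101, -0.0523, 0]}, {"trans": [-0.0101, -0.0523, 0]}, {"trans": [-0.0101, -0.0523, 0]}]'; python3 jog.py '[{"trans": [-0.0101, -0.0523, 0.02]}, {"trans": [-0.0101, -0.0523, 0.03]}, {"trans": [0, 0, 0.05]}, {}, {}]'
python3 - <<'E'
from h import *
s=read_state();c=cam("wrist");im=vision.read_camera("wrist")[:,:,::-1]; cv2.imwrite("pics/w13.png",im);np.savez("w13.npz",K=c[0],E=c[1])
print(s["time"],s["tool_pos"],s["tcp_rot"])
# tray rim from top image for centre check
m=(im.max(2)<75).astype(np.uint8); n,l,st,ce=cv2.connectedComponentsWithStats(m); print([st[i].tolist() for i in range(1,n) if st[i][4]>800])
for d in ((.075,.08),(.075,-.08),(-.075,.08),(-.075,-.08)):
    print(d,proj(c,(.423+d[0]-.0436*d[1],.333+d[1]+.0436*d[0],.03)).round(1))
hsv=cv2.cvtColor(im.copy(),cv2.COLOR_BGR2HSV); b=cv2.inRange(hsv,(100,110,30),(125,255,255)); ys,xs=np.where(b[120:]>0); print("board",xs.min(),xs.max(),ys.min()+120,ys.max()+120)
g=im.max(2).astype(int)
for r in (150,180,200): print(r,[int(v) for v in g[r,140:520:10]])
print([int(v) for v in g[60:250:5,320]])
E
```

```text
time: 25.22
tool_pos: [0.4507, 0.2304, 0.2342]
tcp_rot: [3.139, 0.092, -0.005]
wrist_force: [0.7, -0.5, -1.2]
width: 0.452
grip_force: 51.1
time: 25.85
tool_pos: [0.4263, 0.3322, 0.1366]
tcp_rot: [3.14, 0.091, -0.001]
wrist_force: [-0.5, 0.2, -1.0]
width: 0.456
grip_force: 51.3
25.85 [0.42630601 0.33219759 0.13659743] [ 3.13958995e+00  9.13949128e-02 -1.29532286e-03]
[[2, 142, 635, 338, 73037], [296, 261, 78, 24, 1836]]
(0.075, 0.08) [213.6 141. ]
(0.075, -0.08) [422.3 144.5]
(-0.075, 0.08) [226.1 316. ]
(-0.075, -0.08) [404.8 318.5]
board 224 413 253 313
150 [195, 194, 194, 193, 193, 194, 195, 146, 61, 62, 64, 64, 65, 65, 64, 62, 67, 68, 64, 67, 68, 65, 63, 63, 63, 65, 66, 31, 197, 197, 196, 196, 195, 194, 194, 191, 190, 189]
180 [187, 188, 190, 191, 193, 195, 197, 198, 63, 60, 61, 62, 64, 63, 62, 62, 64, 63, 64, 64, 63, 61, 63, 62, 65, 62, 64, 43, 198, 198, 198, 198, 197, 195, 193, 193, 190, 189]
200 [190, 192, 191, 192, 192, 192, 189, 188, 59, 60, 61, 60, 59, 62, 61, 61, 62, 63, 64, 63, 63, 64, 61, 64, 63, 63, 59, 64, 203, 202, 202, 201, 200, 199, 198, 196, 194, 193]
[187, 193, 178, 188, 193, 188, 191, 189, 192, 194, 190, 194, 197, 183, 182, 191, 197, 64, 64, 65, 65, 63, 63, 65, 64, 63, 63, 63, 64, 62, 63, 62, 60, 61, 58, 63, 63, 62]
```

The tray rim matches the prediction, with its upper edge at row 142. I'll descend and level the board against the floor at low grip.

```bash
python3 jog.py '[{"trans": [-0.004, 0, 0.045]}, {"trans": [-0.004, 0, 0.045]}, {"trans": [0, 0, 0.03]}, {"trans": [0, 0, 0.01]}, {}]'; python3 jog.py '[{"trans": [0, 0, 0.005]}, {"trans": [0, 0, 0.004]}, {}]' - 20;  python3 jog.py '[{"trans": [0, 0, 0.003]}, {}]'
```

```text
time: 26.52
tool_pos: [0.4196, 0.3326, 0.0078]
tcp_rot: [-3.139, -0.091, -0.002]
wrist_force: [0.1, 0.1, -1.0]
width: 0.456
grip_force: 51.2
time: 26.9
tool_pos: [0.4183, 0.3323, -0.0023]
tcp_rot: [-3.14, -0.092, -0.0]
wrist_force: [-1.3, 0.2, -1.8]
width: 0.454
grip_force: 51.2
time: 27.15
tool_pos: [0.4181, 0.3321, -0.0057]
tcp_rot: [3.14, 0.092, -0.001]
wrist_force: [-0.7, -0.2, -1.7]
width: 0.454
grip_force: 51.2
```

```bash
python3 jog.py '[{"trans": [0, 0, 0.003]}, {}]' 0.0 20;  python3 jog.py '[{"trans": [0, 0, 0.003]}, {}]'; python3 jog.py '[{"trans": [0, 0, 0.003]}, {}]'
```

```text
time: 27.4
tool_pos: [0.4194, 0.3324, -0.0068]
tcp_rot: [3.14, 0.093, 0.002]
wrist_force: [-1.4, -3.0, 8.6]
width: 0.451
grip_force: 52.7
time: 27.65
tool_pos: [0.4215, 0.3329, -0.0085]
tcp_rot: [-3.139, -0.094, -0.008]
wrist_force: [1.3, -4.8, 12.6]
width: 0.457
grip_force: 53.8
time: 27.9
tool_pos: [0.4233, 0.3335, -0.0104]
tcp_rot: [-3.138, -0.094, -0.013]
wrist_force: [4.1, -6.2, 16.0]
width: 0.456
grip_force: 54.9
```

```bash
python3 jog.py '[{"trans": [0, 0, 0.003]}, {"trans": [0, 0, 0.002]}, {}]' 0.3 20
cat > bl.py <<'E'
from h import *
s=read_state();im=vision.read_camera("wrist")[:,:,::-1]; cv2.imwrite("pics/b%d.png"%int(s["time"]*100),im)
hsv=cv2.cvtColor(im.copy(),cv2.COLOR_BGR2HSV); b=cv2.inRange(hsv,(100,110,30),(125,255,255)); b[:120]=0
k=max(cv2.findContours(b,0,2)[0],key=cv2.contourArea); print(s["time"],"board bbox",cv2.boundingRect(k),s["width"],s["grip_force"],"top row by col",[int(np.argmax(b[:,x]>0)) for x in range(235,410,20)])
E
python3 bl.py
```

```text
time: 28.28
tool_pos: [0.4256, 0.3351, -0.0141]
tcp_rot: [-3.135, -0.094, -0.019]
wrist_force: [6.6, -5.4, 17.3]
width: 0.449
grip_force: 56.8
28.275 board bbox (228, 255, 184, 63) 0.449319679548897 56.78417444229126 top row by col [255, 255, 255, 255, 255, 255, 255, 255, 255]
```

```bash
python3 jog.py '[{"trans": [0, 0, 0.003]}, {"trans": [0, 0, 0.003]}, {}]'; python3 bl.py; python3 jog.py '[{"trans": [0, 0, 0.003]}, {"trans": [0, 0, 0.002]}, {}]'; python3 bl.py
```

```text
time: 28.7
tool_pos: [0.4273, 0.3365, -0.0193]
tcp_rot: [-3.133, -0.094, -0.024]
wrist_force: [8.1, -1.1, 17.1]
width: 0.453
grip_force: 58.9
28.7 board bbox (230, 256, 180, 64) 0.45291176961426877 58.920464515686035 top row by col [256, 256, 256, 256, 256, 256, 256, 256, 256]
time: 29.12
tool_pos: [0.4278, 0.3374, -0.024]
tcp_rot: [-3.131, -0.093, -0.026]
wrist_force: [9.1, -0.7, 17.9]
width: 0.455
grip_force: 60.9
29.125 board bbox (232, 258, 177, 63) 0.45452440629211344 60.87108135223389 top row by col [258, 258, 258, 258, 258, 258, 258, 258, 258]
```

```bash
python3 jog.py '[{"trans": [0, 0, 0.003]}, {}]'; python3 bl.py; python3 jog.py '[{"trans": [0, 0, 0.003]}, {}]'; python3 bl.py
```

```text
time: 29.42
tool_pos: [0.4281, 0.3376, -0.0266]
tcp_rot: [-3.131, -0.093, -0.027]
wrist_force: [8.7, 0.1, 19.5]
width: 0.453
grip_force: 61.9
29.425 board bbox (232, 259, 176, 64) 0.45326341217991706 61.93445920944214 top row by col [259, 259, 259, 259, 259, 259, 259, 259, 259]
time: 29.72
tool_pos: [0.4281, 0.3376, -0.0268]
tcp_rot: [-3.132, -0.093, -0.025]
wrist_force: [1.2, -5.7, 41.6]
width: 0.453
grip_force: 64.9
29.725 board bbox (232, 259, 176, 64) 0.45340495906215433 64.86278772354126 top row by col [259, 259, 259, 259, 260, 260, 260, 260, 260]
```

```bash
python3 jog.py '[{"trans": [0, 0, -0.003]}, {}]'
python3 - <<'E'
from h import *
s=read_state();c=cam("wrist");im=vision.read_camera("wrist")[:,:,::-1].copy(); print(s["time"],s["tool_pos"],s["wrist_force"])
hsv=cv2.cvtColor(im,cv2.COLOR_BGR2HSV); b=cv2.inRange(hsv,(100,110,30),(125,255,255)); b[:120]=0
k=max(cv2.findContours(b,0,2)[0],key=cv2.contourArea); x,y,w,h=cv2.boundingRect(k); print(x,y,w,h)
for r in range(y,y+h,6): 
    xs=np.where(b[r]>0)[0]; L,Rr=xs.min(),xs.max()+1
    print(r,L,Rr,[round(1e3*np.linalg.norm(plane(c,(L,r),(0,0,z))-plane(c,(Rr,r),(0,0,z))),1) for z in (.007,.015,.022)], plane(c,(320,r),(0,0,.007)).round(4))
E
```

```text
time: 30.02
tool_pos: [0.4265, 0.3374, -0.0267]
tcp_rot: [-3.132, -0.093, -0.023]
wrist_force: [4.0, 1.1, 22.0]
width: 0.454
grip_force: 62.5
30.025 [ 0.4264674   0.33736081 -0.02674688] [ 4.00638094  1.05032351 22.02158768]
232 259 176 63
259 234 402 [np.float64(72.1), np.float64(68.1), np.float64(64.6)] [0.4533 0.3374 0.007 ]
265 232 408 [np.float64(76.0), np.float64(71.7), np.float64(68.0)] [0.4506 0.3372 0.007 ]
271 233 407 [np.float64(75.5), np.float64(71.3), np.float64(67.6)] [0.4479 0.3371 0.007 ]
277 233 407 [np.float64(75.9), np.float64(71.7), np.float64(68.0)] [0.4451 0.3369 0.007 ]
283 234 406 [np.float64(75.4), np.float64(71.2), np.float64(67.6)] [0.4422 0.3367 0.007 ]
289 234 406 [np.float64(75.8), np.float64(71.6), np.float64(67.9)] [0.4394 0.3365 0.007 ]
295 235 406 [np.float64(75.8), np.float64(71.6), np.float64(67.9)] [0.4365 0.3364 0.007 ]
301 235 405 [np.float64(75.7), np.float64(71.5), np.float64(67.8)] [0.4336 0.3362 0.007 ]
307 236 405 [np.float64(75.7), np.float64(71.5), np.float64(67.8)] [0.4307 0.336  0.007 ]
313 236 404 [np.float64(75.7), np.float64(71.5), np.float64(67.8)] [0.4277 0.3358 0.007 ]
319 237 404 [np.float64(75.6), np.float64(71.4), np.float64(67.7)] [0.4247 0.3356 0.007 ]
```

The board spans 76 mm at z = 7 mm in every row, so it lies flat on the tray floor. I'll relieve the load, release and withdraw.

```bash
python3 jog.py '[{"trans": [0, 0, -0.003]}, {}]'; python3 jog.py '[{}, {}, {}, {"trans": [0, 0, -0.01]}, {"trans": [0, 0, -0.03]}]' 0.65 20;  python3 jog.py '[{"trans": [0, 0, -0.06]}, {"trans": [0, 0, -0.06]}, {"trans": [0, 0, -0.05]}, {}, {}]'
python3 - <<'E'
from h import *
s=read_state();c=cam("wrist");im=vision.read_camera("wrist")[:,:,::-1].copy(); cv2.imwrite("pics/end.png",im);print(s["time"])
hsv=cv2.cvtColor(im,cv2.COLOR_BGR2HSV); b=cv2.inRange(hsv,(100,110,30),(125,255,255)); b=cv2.morphologyEx(b,cv2.MORPH_CLOSE,np.ones((9,9)))
k=max(cv2.findContours(b,0,2)[0],key=cv2.contourArea); q=cv2.boxPoints(cv2.minAreaRect(cv2.convexHull(k))); P=np.array([plane(c,p,(0,0,.007)) for p in q]); print(q.round().tolist(),P.round(4).tolist(),[np.linalg.norm(P[i]-P[i-1]).round(4) for i in range(4)])
cv2.imwrite("pics/topend.png",vision.read_camera("top")[:,:,::-1]); cv2.imwrite("pics/sceneend.png",vision.read_camera("scene")[:,:,::-1])
a,b2=cv2.imread("pics/top0.png"),cv2.imread("pics/topend.png"); d=(cv2.absdiff(a,b2).max(2)>40).astype(np.uint8); d=cv2.morphologyEx(d,cv2.MORPH_OPEN,np.ones((2,2))); n,l,st,ce=cv2.connectedComponentsWithStats(d); print("top changes",[(st[i].tolist()) for i in range(1,n) if st[i][4]>8])
E
```

```text
time: 30.32
tool_pos: [0.4226, 0.3352, -0.0267]
tcp_rot: [-3.135, -0.092, -0.012]
wrist_force: [2.1, -0.0, 14.3]
width: 0.453
grip_force: 61.5
time: 30.95
tool_pos: [0.4164, 0.3309, 0.0083]
tcp_rot: [3.138, 0.092, -0.006]
wrist_force: [-0.4, 0.6, -0.6]
width: 0.647
grip_force: 0.0
time: 31.58
tool_pos: [0.418, 0.332, 0.1796]
tcp_rot: [-3.14, -0.092, -0.0]
wrist_force: [-0.0, 0.5, -1.0]
width: 0.648
grip_force: 0.0
31.575
[[278.0, 185.0], [355.0, 185.0], [355.0, 246.0], [278.0, 246.0]] [[0.4462, 0.3732, 0.007], [0.4507, 0.2979, 0.007], [0.3882, 0.2922, 0.007], [0.3835, 0.3716, 0.007]] [np.float64(0.0627), np.float64(0.0755), np.float64(0.0627), np.float64(0.0796)]
top changes [[273, 186, 25, 71, 978], [299, 244, 60, 25, 910], [391, 247, 9, 11, 74], [371, 252, 2, 12, 24], [360, 257, 9, 6, 48], [0, 276, 175, 204, 16603], [168, 304, 25, 21, 294], [38, 315, 26, 33, 475], [154, 317, 12, 5, 39], [169, 316, 4, 6, 21], [263, 432, 71, 48, 1503], [286, 454, 48, 26, 208]]
```

```bash
python3 -c "
from workcell import bot, vision, job, read_state
print(job.finish_job())"
```

```text
the job is handed in; nothing more can be done
None
```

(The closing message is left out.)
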